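Sweep stray spacer rings into the parts tray beside the microscope

ROBOT

A 6-joint arm with a two-finger parallel gripper is mounted at the origin on the work surface. World frame = base frame: x ahead of the robot, y to its left, z up, the work surface at z = 0. Lengths are in mm, angles in rad, forces in N, time in s.
With the tool pointing down it reaches from about 275 to 1000 mm from the base axis. Payload 8.4 kg.
Tool frame: the origin (TCP) lies at the very end of the fingers, on their centre line; the grasp point (between the pads) lies 19 mm behind it; z points along the fingers, y is the line along which they close (so a half turn about z gives the same grasp; the last joint's range is limited). The gripper opens to 85 mm and grips with 20 to 120 N. Pads are 22 mm wide; open, the fingers measure 114 mm over their backs; the gripper's body (76 mm by 85 mm) begins 54 mm behind the grasp point. The pads swing forward as they close: fully open they stand 13 mm farther back than shut.
Start: joints at [1.164, 0.353, 1.633, -0, 1.155, -0.002], TCP at [246.146, 574.491, 231.281] pointing down, gripper open.
Joint ranges: [-2.63, 2.63], [-0.92, 2.1], [0.06, 2.66], [-1.3, 4.44], [0, 2.69], [-3.02, 3.02]. Speed limits (rad/s): [2.22, 2.22, 2.79, 3.14, 3.14, 3.14].

INTERFACE

Orientations are given as [roll, pitch, yaw] about the fixed x, y, z axes, in that order (R = Rz(yaw) Ry(pitch) Rx(roll)).
In Python, from rig import telemetry, imaging, r gives the robot as it stands. The module is installed in compiled form; this text tells all that it offers.
- The arm moves only by the tool step_arm, never from a script. Its argument "moves" is a list of rows, each a list of 3 entries, a list of its own where there are three numbers: the turn, a rotation vector about the tool's x, y, z scaled (see below), then the shift along the tool's x, y, z scaled (see below), then the opening, from -1 (shut) to 1 (fully open). A call has 1 to 8 rows; each row is the pose to reach, as a shift and turn from the pose commanded when the call began, along the tool's axes at that moment; what a row does not reach only later rows make up. The controller multiplies each number of a shift by 200 mm and each number of a turn by 45 degrees. A row lasts 1/10 s, in which the tool goes at most 50 mm and 8.59 degrees, less where a joint would pass 70% of its speed; a pose out of reach is approached as far as the arm can. A call with a number of a shift or a turn outside -1 to 1 is refused whole. A call with a gripper value outside its range is refused whole. The fingers move at their own pace and stop on an object; "squeeze" is the grip in N (left out, the last holds). Time passes only in rows, so rows that repeat a pose let the fingers close. It gives the time, the measured TCP pose, the force, the opening and the grip force at its end, in the units of the state.
- telemetry.sense(): the state, without advancing time (a new reading comes with each control period).
- imaging.grab_frame(name): name is "scene" or "top" or "wrist"; returns the picture (400x640x3 uint8, red, green, blue); there is no depth.
- imaging.calibration(name): a dict with "fx", "fy", "cx", "cy" (pixels), "cam_to_world" (4x4, takes a point from camera to world coordinates). Camera axes: x right, y up, looking along -z (the intrinsics and any distortion apply to the point x, -y, -z); pixel columns grow to the right and rows downward; lengths in mm; the calibration is good to about 2 mm. A picture is of the moment at which its call begins: read the wrist's pose just before it. calibration takes no time and is no camera call; for the wrist camera it gives the pose at the moment of the call.
- r.sign_off(): hands the job in; it is judged then, once.
Trained networks look in the newest picture that a camera, given by its name, has taken for a name from the list of things; names that differ only in an ending like _2 or _b are one class to them, and where a whole thing is asked for, a point or a joint stands for the part that bears it (a point fixed in the world has none). Each returns a list of dicts, best first, with "conf" (0 to 1); they miss things now and then, are a little off and sometimes report something else, mostly with a low value. They report only what shows in the picture. A call takes as long as a camera call. They do not tell look-alikes from the thing itself.
- imaging.recognise(camera, name): "extent" ([left, top, width, height] in pixels, round what is visible of it).
- imaging.mark_of(camera, name): "xy" ([column, row] in pixels: a listed point, or the origin of a listed thing).
The state is a dict: "clock": time; "qpos": joint angles; "qvel": joint speeds; "joint_efforts": joint torques, N m; "eef_pos": TCP position; "tcp_rot": TCP orientation; "contact_force": force on the tool from outside, world axes, zero at the start; "wrist_torque": the same for the moment, N m; "opening": opening from 0.0 (shut) to 1.0 (fully open); "grasp_force": force on a finger pad.
Only numpy, scipy, OpenCV 4.12 (cv2) and the standard library are available. Lean on these libraries where they do the work, as an engineer would, in place of code of your own. Each camera call takes 0.05 s, during which the arm holds its last target. There are 200 camera calls.

TASK

Three flat spacer rings lie loose on the optical table. With the fingertips, sweep them along the table top through the open side of the three-walled parts tray until each lies flat and wholly inside it; push them at a calm pace rather than flicking them, and do not pick them up. Leave the microscope objective, the post and the oil bottle that stand among them, and the screwdriver, where they are.

Things in the scene. Friction and masses are not known exactly. Their poses are not given: they have to be found in the camera images.
- tray: fixed parts tray: three steel walls 20 mm high, 6 mm thick, round a thin grey plastic floor level with the table (no step at the mouth). Origin on the table at the middle of the open mouth; y points in through the mouth to the back wall, x along the mouth. Inside 250 mm along x (-125 to 125), 150 mm deep (y 0 to 150). No bystander stands straight between a ring and the mouth along y
- ring_a: loose dark steel spacer ring lying flat, 44 mm outside and 30 mm inside diameter, 14 mm high, about 50 g; origin at the centre of its underside, z up. In tray axes two rings lie 70 to 120 mm before the mouth (negative y), one each side of the middle; the third 220 to 265 mm before it, on either side
- ring_b: loose dark steel spacer ring lying flat, 44 mm outside and 30 mm inside diameter, 14 mm high, about 50 g; origin at the centre of its underside, z up. In tray axes two rings lie 70 to 120 mm before the mouth (negative y), one each side of the middle; the third 220 to 265 mm before it, on either side
- ring_c: loose dark steel spacer ring lying flat, 44 mm outside and 30 mm inside diameter, 14 mm high, about 50 g; origin at the centre of its underside, z up. In tray axes two rings lie 70 to 120 mm before the mouth (negative y), one each side of the middle; the third 220 to 265 mm before it, on either side
- objective: bystander: microscope objective standing on its wide end, nose up, steel with a dark band, 32 mm diameter, 48 mm high; origin at the centre of its underside
- post: bystander: plain steel optical post standing on end, 25 mm diameter, 55 mm high; origin at the centre of its underside
- oil: bystander: small amber bottle of immersion oil with a black cap, upright, 26 mm diameter, 55 mm high; origin at the centre of its underside
- driver: bystander: screwdriver with a black handle lying on the robot's side of the work, 170 mm long; origin under its middle, x along it towards the tip
Mind the look-alikes: they are no part of the job. Leave any green look-alike of the ring_a alone. What is shaped like the ring_c but purple is not meant.

How it is judged (in metres and radians):
At the end, for the whole second after the job is handed in: all three rings lie flat (within 0.1 rad) on the tray floor, at rest, inside the three walls, each centre at least 18 mm in past the mouth line (y of ring_a in the frame of tray between 0.018 and 0.15 m and x of ring_a in the frame of tray between -0.125 and 0.125 m and height (world z) of each of ring_a, ring_b, ring_c below 0.004 m and angle between each of ring_a, ring_b, ring_c's own z axis and vertical below 0.1 rad and linear speed of each of ring_a, ring_b, ring_c below 0.01 m/s and y of ring_b in the frame of tray between 0.018 and 0.15 m and x of ring_b in the frame of tray between -0.125 and 0.125 m and y of ring_c in the frame of tray between 0.018 and 0.15 m and x of ring_c in the frame of tray between -0.125 and 0.125 m); the robot touches nothing.
It fails at once if a ring is lifted (its underside more than 15 mm up) (height (world z) of any of ring_a, ring_b, ring_c above 0.015 m).
It fails at once if a ring is flicked (faster than 0.6 m/s) (linear speed of any of ring_a, ring_b, ring_c above 0.6 m/s).
It fails at once if the objective, post, oil bottle or screwdriver is moved more than 15 mm, or a standing one is tipped by over 0.3 rad (distance of any of objective, post, oil, driver from where it was at the start of the episode above 0.015 m or angle between any of objective, post, oil's own z axis and vertical above 0.3 rad).
It also fails if it takes over 72 s, if anything falls off the work surface, if the arm or the gripper's body presses on something with over 40 N, if the wrist force passes 120 N, or if a joint passes its speed limit or range.

## Working session

There is one attempt and no reset: what is moved stays moved. The work goes in short steps, Python scripts to look and compute and a tool call to move; the robot and the scene stay as the last step left them, time stands still between calls to the robot, and variables do not carry over. Pictures are saved under pics/ and viewed, at most 10 in all, crops included, and the job is handed in when it is done.

Besides the shell and the picture viewer there is one more tool, called after ">>>" as name([rows], argument=value, ...), one row to a line, values as JSON. step_arm: Moves the arm, as the interface text tells. Its arguments: {"type":"object","properties":{"moves":{"type":"array"},"squeeze":{"type":"number"}},"required":["moves"]}

```bash
mkdir -p pics; cat > h.py <<'E'
import numpy as np, cv2
from rig import telemetry, imaging, r
def snap(cam,fn):
    im=imaging.grab_frame(cam); cv2.imwrite('pics/'+fn,im[:,:,::-1]); return im
def ground(c,uv,z=0.):
    M=np.array(c['cam_to_world']); u,v=uv
    d=M[:3,:3]@np.array([(u-c['cx'])/c['fx'],-(v-c['cy'])/c['fy'],-1.]); o=M[:3,3]
    return (o+d*(z-o[2])/d[2])
E
python3 - <<'E'
from h import *
for cam in ['top','scene']:
    snap(cam,cam+'1.png'); c=imaging.calibration(cam); print(cam,{k:(np.round(v,3).tolist()) for k,v in c.items()})
    for n in ['ring_a','tray','objective','post','oil','driver']:
        for d in imaging.mark_of(cam,n): print(n,np.round(d['xy'],1),round(d['conf'],2),np.round(ground(c,d['xy'])[:2],1))
s=telemetry.sense(); print(s)
E
```

```text
top {'fx': 382.676, 'fy': 382.676, 'cx': 318.099, 'cy': 203.542, 'cam_to_world': [[0.022, 0.99, -0.138, 392.419], [-0.999, 0.016, -0.039, -72.771], [-0.037, 0.138, 0.99, 729.45], [0.0, 0.0, 0.0, 1.0]]}
ring_a [336.3 254.8] 0.68 [396.8 -80.3]
ring_a [344.8 208. ] 0.61 [486.1 -95.2]
ring_a [244.  264.3] 0.54 [375.2  94.3]
ring_a [255.1 211.7] 0.5 [475.9  77.6]
tray [217.3 187.4] 0.73 [522.5 154.2]
objective [332.8 140.8] 0.7 [619. -70.]
objective [253.6 144.3] 0.47 [610.2  86.6]
post [340.1 170.1] 0.46 [560.3 -85.2]
oil [279.3 175. ] 0.68 [548.9  33.3]
driver [427.1 283.4] 0.68 [ 347.9 -249.1]
driver [253.  142.1] 0.25 [614.7  88. ]
scene {'fx': 476.979, 'fy': 476.979, 'cx': 322.289, 'cy': 203.318, 'cam_to_world': [[-0.534, -0.578, 0.617, 1094.148], [0.846, -0.362, 0.392, 332.803], [-0.004, 0.731, 0.682, 699.912], [0.0, 0.0, 0.0, 1.0]]}
ring_a [408.5 207.4] 0.83 [374.5  92.7]
ring_a [305.9 208.2] 0.61 [492.5 -91.2]
tray [404.  264.2] 0.55 [521.9 151.3]
objective [276.2 250.5] 0.71 [622.5 -73.9]
post [294.1 228.2] 0.64 [554.4 -78.8]
oil [340.7 249.2] 0.68 [553.   30.7]
{'clock': 0.7, 'qpos': array([ 1.16361965e+00,  3.52960686e-01,  1.63338127e+00, -1.18959042e-06,
        1.15519970e+00, -2.36328732e-03]), 'qvel': array([ 0.00020527, -0.00106473,  0.00023608,  0.00058776,  0.00088574,
        0.00012394]), 'joint_efforts': array([-3.00019501e-04, -6.05007935e+01, -3.42398036e+01,  1.96444034e-04,
        9.70811125e-04,  6.85550322e-05]), 'eef_pos': array([246.14011918, 574.50854855, 231.31356594]), 'tcp_rot': array([3.14154167e+00, 1.20885474e-06, 2.73677975e+00]), 'contact_force': array([-0.2642805 , -0.3025238 , -0.93637504]), 'wrist_torque': array([-0.01698786, -0.01338909, -0.04840252]), 'grasp_force': 0.0, 'opening': 0.9989799904025144}
```

```bash
python3 -c "
import cv2
a=cv2.imread('pics/top1.png');cv2.imwrite('pics/top1c.png',cv2.resize(a[80:340,120:500],(800,547),interpolation=cv2.INTER_CUBIC))"
```

```text
(no output)
```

View pics/top1c.png

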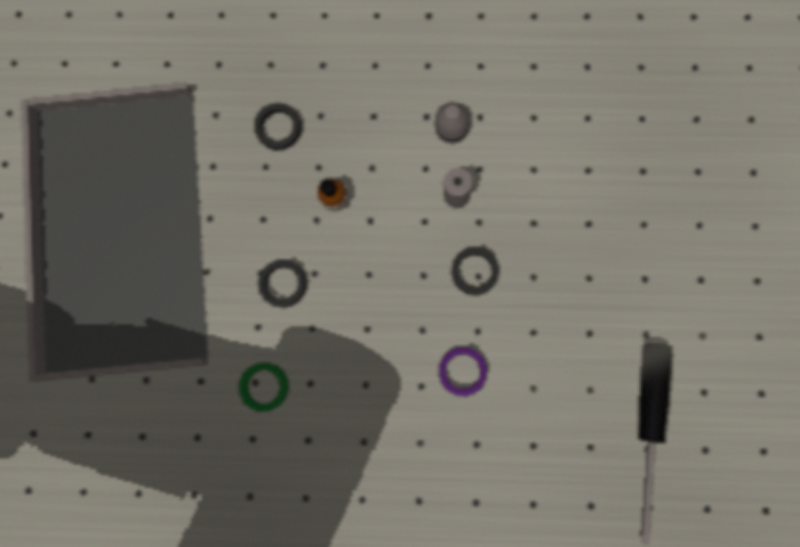

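View pics/scene1.png

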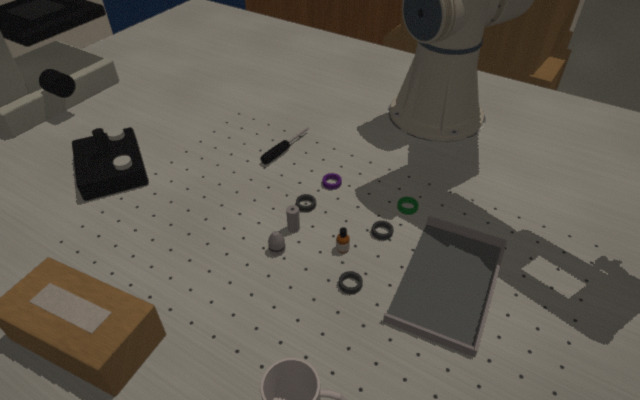

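The top crop shows three dark rings at (279,126), (283,283) and (475,271). The green ring is at (264,387) and the purple one at (463,371), with the tray on the left, its mouth facing right. The scene view agrees: rings at (350,282), (382,230) and (306,202). Next I triangulate the positions.

```bash
python3 - <<'E'
from h import *
from scipy.optimize import least_squares
T=cv2.imread('pics/top1.png');S=cv2.imread('pics/scene1.png')
ct,cs=imaging.calibration('top'),imaging.calibration('scene')
def cen(im,p,w,hh,thr):
    x,y=p; g=cv2.cvtColor(im,6).astype(float)[y-hh:y+hh+1,x-w:x+w+1]
    bg=np.median(g); m=(g<bg*thr).astype(np.uint8)
    c,_=cv2.findContours(m,cv2.RETR_EXTERNAL,cv2.CHAIN_APPROX_NONE); c=max(c,key=len)
    x0,y0,a,b=cv2.boundingRect(c); return np.array([x-w+x0+a/2-.5,y-hh+y0+b/2-.5]),(a,b)
def tri(a,b):
    r=[]
    for c,uv in((ct,a),(cs,b)):
        p=ground(c,uv); o=np.array(c['cam_to_world'])[:3,3]; d=(p-o)/np.linalg.norm(p-o); r.append((o,d))
    A=sum(np.eye(3)-np.outer(d,d) for o,d in r); q=sum((np.eye(3)-np.outer(d,d))@o for o,d in r)
    return np.linalg.solve(A,q)
for a,b in [((252,140),(350,282)),((254,214),(382,230)),((345,209),(306,202))]:
    pa,sa=cen(T,a,16,15,.75); pb,sb=cen(S,b,16,13,.75)
    print(pa,sa,pb,sb,'tri',np.round(tri(pa,pb),1),'top z7',np.round(ground(ct,pa,7),1),'scene z7',np.round(ground(cs,pb,7),1))
for p in [(213,126),(218.3,250)]: print('mouth',np.round(ground(ct,p),1))
for p in [(140,130),(141,254)]: print('back~',np.round(ground(ct,p),1))
E
```

```text
[252. 140.] (23, 23) [349.5 282.5] (24, 24) tri [617.6  88.2   5.9] top z7 [616.8  88.7   7. ] scene z7 [618.8  87.9   7. ]
[254. 214.] (25, 23) [381.5 230.5] (24, 20) tri [471.   77.8   6.2] top z7 [470.7  78.1   7. ] scene z7 [472.   77.6   7. ]
[345.5 208. ] (24, 25) [302.5 204.5] (26, 22) tri [487.5 -99.3   2.4] top z7 [485.2 -96.3   7. ] scene z7 [492.8 -99.4   7. ]
mouth [647.2 170.2   0. ]
mouth [401.  145.2   0. ]
back~ [637.5 318.5   0. ]
back~ [390.2 294.9   0. ]
```

>>> step_arm([
  [[0,0,1],[-0.935,-0.565,0.2],-0.3],
  [[0,0,1],[-0.935,-0.565,0.2],-0.3],
  [[0,0,1],[-0.935,-0.565,0.2],-0.3],
  [[0,0,1],[-0.935,-0.565,0.2],-0.3],
  [[0,0,1],[-0.935,-0.565,0.2],-0.3],
  [[0,0,1],[-0.935,-0.565,0.2],-0.3],
  [[0,0,1],[-0.935,-0.565,0.2],-0.3],
])

```text
clock: 1.4
eef_pos: [374.1, 396.3, 191.3]
tcp_rot: [3.142, -0.0, 1.949]
contact_force: [-0.4, 0.5, 0.9]
opening: 0.35
grasp_force: 0.0
```

```bash
cat >> h.py <<'E'
def go(x,y,z,yaw):
    from scipy.spatial.transform import Rotation as R
    s=telemetry.sense(); A=R.from_euler('xyz',s['tcp_rot']); B=R.from_euler('xyz',[np.pi,0,yaw])
    print('at',np.round(s['eef_pos'],1),np.round(s['tcp_rot'],3),'open',round(s['opening'],3),'t',s['clock'],'F',np.round(s['contact_force'],1))
    print('turn',np.round((A.inv()*B).as_rotvec()/np.radians(45),3),'shift',np.round(A.inv().apply(np.array([x,y,z])-s['eef_pos'])/200,3))
E
python3 -c "
from h import *
go(627,44,100,1.78)"
```

```text
at [374.1 396.3 191.3] [ 3.142 -0.     1.949] open 0.35 t 1.4 F [-0.4  0.5  0.9]
turn [ 0.    -0.     0.216] shift [-2.104  0.524  0.456]
```

>>> step_arm([
  [[0,0,0.216],[-1,0.25,0.2],-0.3],
  [[0,0,0.216],[-1,0.25,0.2],-0.3],
  [[0,0,0.216],[-1,0.25,0.2],-0.3],
  [[0,0,0.216],[-1,0.25,0.2],-0.3],
  [[0,0,0.216],[-1,0.25,0.2],-0.3],
  [[0,0,0.216],[-1,0.25,0.2],-0.3],
])

```text
clock: 2.0
eef_pos: [494.8, 229.1, 151.0]
tcp_rot: [-3.141, -0.0, 1.781]
contact_force: [-0.7, 1.2, -0.2]
opening: 0.349
grasp_force: 0.0
```

```bash
python3 -c "
from h import *
go(627,44,100,1.78)"
```

```text
at [494.8 229.1 151. ] [-3.141 -0.     1.781] open 0.349 t 2.0 F [-0.7  1.2 -0.2]
turn [-0.    -0.     0.001] shift [-1.043  0.454  0.255]
```

>>> step_arm([
  [[0,0,0],[-1,0.455,0.25],-0.3],
  [[0,0,0],[-1,0.455,0.25],-0.3],
  [[0,0,0],[-1,0.455,0.25],-0.3],
  [[0,0,0],[-1,0.455,0.25],-0.3],
  [[0,0,0],[-1,0.455,0.25],-0.3],
  [[0,0,0],[-1,0.455,0.25],-0.3],
  [[0,0,0],[-1,0.455,0.25],-0.3],
])

```text
clock: 2.7
eef_pos: [624.8, 54.9, 101.3]
tcp_rot: [-3.141, -0.001, 1.783]
contact_force: [-0.3, -0.2, 0.3]
opening: 0.351
grasp_force: 0.0
```

```bash
python3 -c "
from h import *
go(627,44,5,1.78)"
```

```text
at [624.8  54.9 101.3] [-3.141e+00 -1.000e-03  1.783e+00] open 0.351 t 2.7 F [-0.3 -0.2  0.3]
turn [-0.    -0.001  0.003] shift [-0.056 -0.001  0.482]
```

>>> step_arm([
  [[0,0,0],[-0.055,0,0.1],-0.3],
  [[0,0,0],[-0.055,0,0.2],-0.3],
  [[0,0,0],[-0.055,0,0.3],-0.3],
  [[0,0,0],[-0.055,0,0.4],-0.3],
  [[0,0,0],[-0.055,0,0.45],-0.3],
  [[0,0,0],[-0.055,0,0.48],-0.3],
  [[0,0,0],[-0.055,0,0.48],-0.3],
])

```text
clock: 3.4
eef_pos: [627.1, 43.6, 5.2]
tcp_rot: [-3.141, -0.0, 1.783]
contact_force: [0.2, 0.4, 0.0]
opening: 0.351
grasp_force: 0.0
```

```bash
python3 -c "
from h import *
go(627,44,5,1.78)
a=snap('scene','s2.png')[:,:,::-1]; b=snap('wrist','w2.png')[:,:,::-1]
cv2.imwrite('pics/c2.png',np.vstack([cv2.resize(a[170:320,260:460],(400,300)),cv2.resize(b,(400,250))]))"
```

```text
at [627.1  43.6   5.2] [-3.141 -0.     1.783] open 0.351 t 3.4 F [0.2 0.4 0. ]
turn [-0.001 -0.     0.004] shift [0.002 0.    0.001]
```

View pics/c2.png

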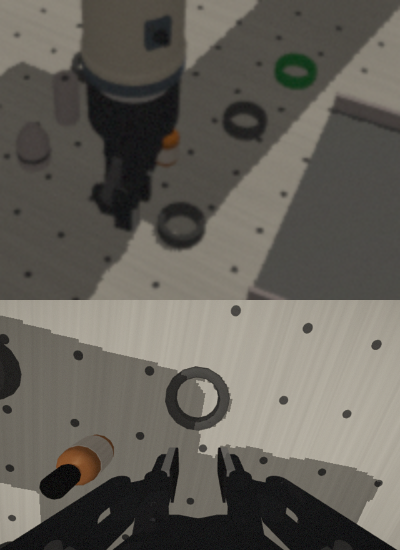

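The scene half shows the fingers down at (125,210), just behind ring 1 at (180,225). In the wrist half the ring at (198,398) is centred ahead of the two fingers, and the oil bottle at (80,465) stands clear. Next I push.

>>> step_arm([
  [[0,0,0],[0.05,0,0],-0.3],
  [[0,0,0],[0.1,0,0],-0.3],
  [[0,0,0],[0.16,0,0],-0.3],
  [[0,0,0],[0.22,0,0],-0.3],
  [[0,0,0],[0.28,0,0],-0.3],
  [[0,0,0],[0.34,0,0],-0.3],
  [[0,0,0],[0.4,0,0],-0.3],
  [[0,0,0],[0.44,0,0],-0.3],
])

```text
clock: 4.3
eef_pos: [608.7, 129.9, 5.3]
tcp_rot: [-3.142, -0.0, 1.782]
contact_force: [0.3, -0.1, 0.4]
opening: 0.352
grasp_force: 0.7
```

>>> step_arm([
  [[0,0,0],[0.05,0,0],-0.3],
  [[0,0,0],[0.11,0,0],-0.3],
  [[0,0,0],[0.17,0,0],-0.3],
  [[0,0,0],[0.23,0,0],-0.3],
  [[0,0,0],[0.29,0,0],-0.3],
  [[0,0,0],[0.35,0,0],-0.3],
  [[0,0,0],[0.39,0,0],-0.3],
  [[0,0,0],[0.4,0,0],-0.3],
])

```text
clock: 5.1
eef_pos: [591.9, 208.0, 5.2]
tcp_rot: [-3.142, -0.0, 1.783]
contact_force: [0.8, -0.8, 0.9]
opening: 0.352
grasp_force: 0.6
```

```bash
python3 -c "
from h import *
go(475.5,33.2,5,1.672)
b=snap('wrist','w3.png')[:,:,::-1]"
```

```text
at [591.9 208.    5.2] [-3.142 -0.     1.783] open 0.352 t 5.1 F [ 0.8 -0.8  0.9]
turn [-0.    -0.     0.141] shift [-0.732 -0.753  0.001]
```

View pics/w3.png

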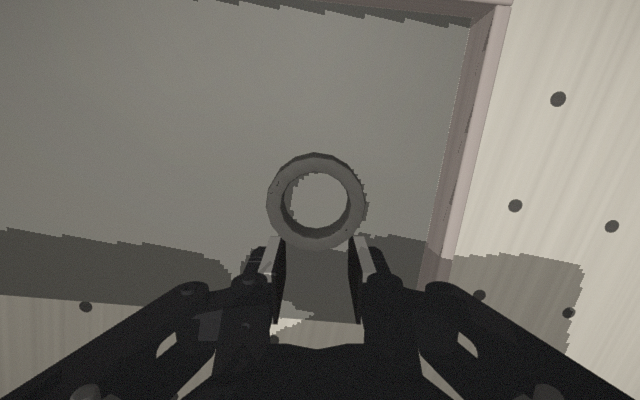

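Ring 1 sits in the tray at (316,200), nestled between the fingertips and clear of the side wall. I back off and raise before going to ring 2.

>>> step_arm([
  [[0,0,0],[-0.07,0,0],-0.3],
  [[0,0,0],[-0.15,0,0],-0.3],
  [[0,0,0],[-0.15,0,-0.2],-0.3],
  [[0,0,0],[-0.15,0,-0.45],-0.3],
  [[0,0,0.14],[-0.4,-0.4,-0.45],-0.3],
  [[0,0,0.14],[-0.732,-0.753,-0.45],-0.3],
  [[0,0,0.14],[-0.732,-0.753,-0.45],-0.3],
  [[0,0,0.14],[-0.732,-0.753,-0.45],-0.3],
])

```text
clock: 5.95
eef_pos: [473.3, 29.2, 95.3]
tcp_rot: [-3.141, 0.0, 1.67]
contact_force: [-0.2, -0.2, 0.7]
opening: 0.352
grasp_force: 0.0
```

>>> step_arm([
  [[0,0,0],[0,0,0],-0.3],
  [[0,0,0],[0,0,0.0],-0.3],
])

```text
clock: 6.15
eef_pos: [475.5, 30.3, 95.6]
tcp_rot: [3.141, 0.0, 1.669]
contact_force: [1.6, 0.7, 0.7]
opening: 0.352
grasp_force: 0.0
```

```bash
python3 -c "
from h import *
go(475.5,33.2,5,1.672)"
```

```text
at [475.5  30.3  95.6] [3.141 0.    1.669] open 0.352 t 6.15 F [1.6 0.7 0.7]
turn [ 0.001  0.    -0.004] shift [0.014 0.001 0.453]
```

>>> step_arm([
  [[0,0,0],[0,0,0.1],-0.3],
  [[0,0,0],[0,0,0.2],-0.3],
  [[0,0,0],[0,0,0.3],-0.3],
  [[0,0,0],[0,0,0.4],-0.3],
  [[0,0,0],[0,0,0.45],-0.3],
  [[0,0,0],[0,0,0.452],-0.3],
])

```text
clock: 6.75
eef_pos: [475.5, 32.2, 3.8]
tcp_rot: [-3.14, -0.0, 1.672]
contact_force: [-0.7, -0.7, 0.4]
opening: 0.349
grasp_force: 0.0
```

```bash
python3 -c "
from h import *
go(475.5,33.2,5,1.672)
c=imaging.calibration('wrist');snap('wrist','w4.png')
for d in imaging.mark_of('wrist','ring_b'): print(d, ground(c,d['xy'],0))"
```

```text
at [475.5  32.2   3.8] [-3.14  -0.     1.672] open 0.349 t 6.75 F [-0.7 -0.7  0.4]
turn [-0.002 -0.    -0.   ] shift [ 0.005  0.001 -0.006]
```

>>> step_arm([
  [[0,0,0],[0.05,0,-0.005],-0.3],
  [[0,0,0],[0.1,0,-0.005],-0.3],
  [[0,0,0],[0.16,0,-0.005],-0.3],
  [[0,0,0],[0.22,0,-0.005],-0.3],
  [[0,0,0],[0.28,0,-0.005],-0.3],
  [[0,0,0],[0.34,0,-0.005],-0.3],
  [[0,0,0],[0.4,0,-0.005],-0.3],
  [[0,0,0],[0.44,0,-0.005],-0.3],
])

```text
clock: 7.65
eef_pos: [466.6, 120.9, 5.9]
tcp_rot: [-3.142, -0.0, 1.672]
contact_force: [0.8, -0.8, 0.9]
opening: 0.349
grasp_force: 0.7
```

>>> step_arm([
  [[0,0,0],[0.05,0,0],-0.3],
  [[0,0,0],[0.12,0,0],-0.3],
  [[0,0,0],[0.2,0,0],-0.3],
  [[0,0,0],[0.28,0,0],-0.3],
  [[0,0,0],[0.36,0,0],-0.3],
  [[0,0,0],[0.44,0,0],-0.3],
  [[0,0,0],[0.5,0,0],-0.3],
  [[0,0,0],[0.52,0,0],-0.3],
])

```text
clock: 8.45
eef_pos: [456.1, 224.6, 5.8]
tcp_rot: [3.141, -0.0, 1.673]
contact_force: [-0.7, -1.0, 0.9]
opening: 0.35
grasp_force: 0.2
```

```bash
python3 -c "
from h import *
go(490.5,-140.8,5,1.672)
b=snap('wrist','w5.png')[:,:,::-1]"
```

```text
at [456.1 224.6   5.8] [ 3.141 -0.     1.673] open 0.35 t 8.45 F [-0.7 -1.   0.9]
turn [ 0.    -0.     0.001] shift [-1.835 -0.015  0.004]
```

View pics/w5.png

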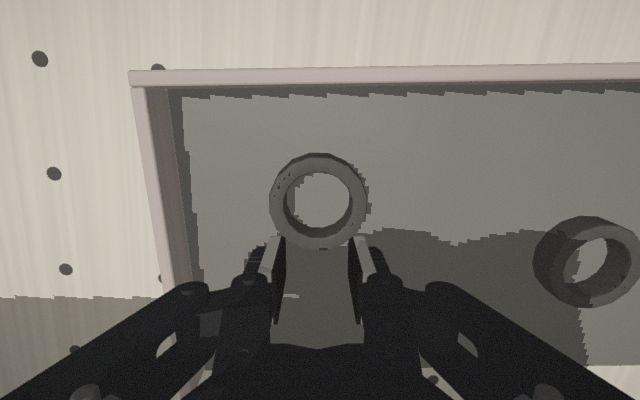

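Ring 2 is in the tray at (318,200), with ring 1 still at (588,262). Next I go to the far ring.

>>> step_arm([
  [[0,0,0],[-0.07,0,0],-0.3],
  [[0,0,0],[-0.15,0,0],-0.3],
  [[0,0,0],[-0.15,0,-0.2],-0.3],
  [[0,0,0],[-0.2,0,-0.45],-0.3],
  [[0,0,0],[-0.5,0,-0.45],-0.3],
  [[0,0,0],[-0.8,0,-0.45],-0.3],
  [[0,0,0],[-0.98,-0.005,-0.45],-0.3],
  [[0,0,0],[-1,-0.005,-0.45],-0.3],
])

```text
clock: 9.3
eef_pos: [474.8, 19.0, 96.0]
tcp_rot: [-3.141, 0.001, 1.668]
contact_force: [0.6, -0.5, -0.1]
opening: 0.349
grasp_force: 0.0
```

>>> step_arm([
  [[0,0,0],[-0.2,-0.01,0],-0.3],
  [[0,0,0],[-0.4,-0.01,0],-0.3],
  [[0,0,0],[-0.6,-0.01,0],-0.3],
  [[0,0,0],[-0.8,-0.01,0],-0.3],
  [[0,0,0],[-0.85,-0.01,0],-0.3],
  [[0,0,0],[-0.85,-0.01,0],-0.3],
  [[0,0,0],[-0.85,-0.01,0],-0.3],
])

```text
clock: 10.0
eef_pos: [489.8, -144.7, 95.6]
tcp_rot: [-3.141, -0.001, 1.671]
contact_force: [0.3, 0.1, -0.3]
opening: 0.352
grasp_force: 0.0
```

```bash
python3 -c "
from h import *
go(490.5,-140.8,5,1.672)
b=snap('wrist','w6.png')[:,:,::-1]"
```

```text
at [ 489.8 -144.7   95.6] [-3.141e+00 -1.000e-03  1.671e+00] open 0.352 t 10.0 F [ 0.3  0.1 -0.3]
turn [-0.001 -0.001 -0.001] shift [0.019 0.006 0.453]
```

View pics/w6.png

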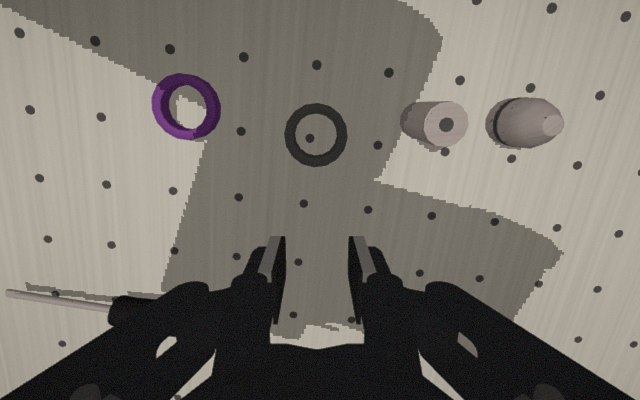

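The far ring at (316,134) is centred ahead of the fingers. The purple ring (187,107), post (440,122) and objective (530,122) stand off to the sides, and the screwdriver (100,310) is far off to the left. Descend and push.

>>> step_arm([
  [[0,0,0],[0.005,0,0.1],-0.3],
  [[0,0,0],[0.005,0,0.2],-0.3],
  [[0,0,0],[0.005,0,0.3],-0.3],
  [[0,0,0],[0.005,0,0.4],-0.3],
  [[0,0,0],[0.005,0,0.44],-0.3],
  [[0,0,0],[0.005,0,0.45],-0.3],
  [[0,0,0],[0.005,0,0.45],-0.3],
])

```text
clock: 10.75
eef_pos: [490.6, -143.7, 6.1]
tcp_rot: [-3.142, -0.0, 1.673]
contact_force: [0.8, 0.6, -0.3]
opening: 0.344
grasp_force: 0.0
```

>>> step_arm([
  [[0,0,0],[0.05,0,0],-0.3],
  [[0,0,0],[0.1,0,0],-0.3],
  [[0,0,0],[0.16,0,0],-0.3],
  [[0,0,0],[0.23,0,0],-0.3],
  [[0,0,0],[0.3,0,0],-0.3],
  [[0,0,0],[0.37,0,0],-0.3],
  [[0,0,0],[0.44,0,0],-0.3],
  [[0,0,0],[0.5,0,0],-0.3],
])

```text
clock: 11.55
eef_pos: [480.2, -43.4, 5.9]
tcp_rot: [-3.142, -0.0, 1.672]
contact_force: [0.3, -1.1, 1.5]
opening: 0.351
grasp_force: 0.7
```

>>> step_arm([
  [[0,0,0],[0.06,0,0],-0.3],
  [[0,0,0],[0.13,0,0],-0.3],
  [[0,0,0],[0.2,0,0],-0.3],
  [[0,0,0],[0.27,0,0],-0.3],
  [[0,0,0],[0.34,0,0],-0.3],
  [[0,0,0],[0.41,0,0],-0.3],
  [[0,0,0],[0.47,0,0],-0.3],
  [[0,0,0],[0.5,0,0],-0.3],
])

```text
clock: 12.35
eef_pos: [470.1, 56.0, 5.9]
tcp_rot: [-3.142, -0.0, 1.673]
contact_force: [0.5, -0.6, 0.7]
opening: 0.347
grasp_force: 0.7
```

```bash
python3 -c "
from h import *
go(464.5,146.8,5,1.672)
b=snap('wrist','w7.png')[:,:,::-1]"
```

```text
at [470.1  56.    5.9] [-3.142 -0.     1.673] open 0.347 t 12.35 F [ 0.5 -0.6  0.7]
turn [-0.    -0.     0.001] shift [0.455 0.018 0.004]
```

View pics/w7.png

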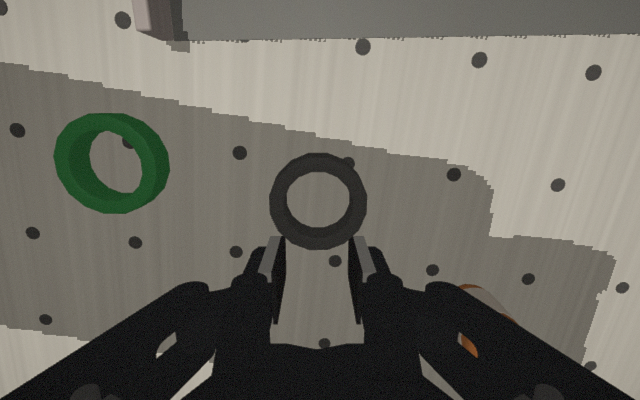

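The far ring is nestled at (318,200) on its way in, with the green ring at (112,160) clear. I push the rest of the way and back off.

>>> step_arm([
  [[0,0,0],[0.06,0,0],-0.3],
  [[0,0,0],[0.13,0,0],-0.3],
  [[0,0,0],[0.21,0,0],-0.3],
  [[0,0,0],[0.29,0,0],-0.3],
  [[0,0,0],[0.37,0,0],-0.3],
  [[0,0,0],[0.45,0,0],-0.3],
  [[0,0,0],[0.51,0,0],-0.3],
  [[0,0,0],[0.55,0,0],-0.3],
])

```text
clock: 13.2
eef_pos: [459.0, 165.4, 5.9]
tcp_rot: [-3.142, -0.0, 1.672]
contact_force: [-0.6, -0.6, 0.9]
opening: 0.348
grasp_force: 0.2
```

>>> step_arm([
  [[0,0,0],[0,0,0],-0.3],
  [[0,0,0],[-0.07,0,0],-0.3],
  [[0,0,0],[-0.15,0,0],-0.3],
  [[0,0,0],[-0.15,0,-0.2],-0.3],
  [[0,0,0],[-0.15,0,-0.45],-0.3],
  [[0,0,0],[-0.4,0,-0.7],-0.3],
  [[0,0,0],[-0.6,0,-0.8],-0.3],
  [[0,0,0],[-0.6,0,-0.8],-0.3],
])

```text
clock: 14.0
eef_pos: [472.6, 41.1, 168.8]
tcp_rot: [3.137, 0.001, 1.67]
contact_force: [-0.1, 0.2, 0.3]
opening: 0.349
grasp_force: 0.0
```

```bash
python3 -c "
from h import *
go(464.5,146.8,5,1.672)
a=snap('scene','s8.png')[:,:,::-1]; b=snap('top','t8.png')[:,:,::-1]
cv2.imwrite('pics/c8.png',np.vstack([cv2.resize(a[130:360,240:540],(390,299)),cv2.resize(b[80:330,120:450],(396,300))[:,:390]]))
for c_ in ['top','scene']:
  c=imaging.calibration(c_)
  for d in imaging.mark_of(c_,'ring_a'):
    p=ground(c,d['xy']); q=p[:2]-[524,157.7]; print(c_,d['conf'],np.round(p[:2]),'tray',np.round([q@[.995,.101],q@[-.101,.995]]))"
```

```text
at [472.6  41.1 168.8] [3.137e+00 1.000e-03 1.670e+00] open 0.349 t 14.0 F [-0.1  0.2  0.3]
turn [ 0.006  0.001 -0.003] shift [0.531 0.008 0.819]
top 0.73 [397. -82.] tray [-150. -226.]
top 0.68 [378.  98.] tray [-151.  -45.]
scene 0.82 [585. 235.] tray [69. 71.]
scene 0.79 [385. -96.] tray [-164. -239.]
scene 0.75 [450. 252.] tray [-64. 101.]
scene 0.73 [462. 190.] tray [-59.  39.]
scene 0.64 [366.  90.] tray [-164.  -51.]
```

View pics/c8.png

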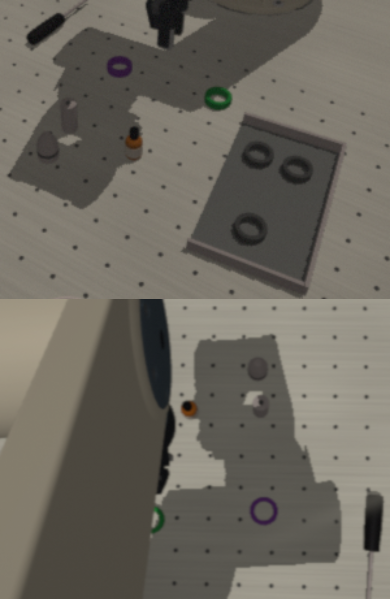

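The scene half shows all three dark rings flat inside the tray at (257,153), (296,168) and (249,228). The objective, post, bottle and screwdriver stand where they were, and the arm is clear.

```bash
python3 -c "
from h import *
print(r.sign_off())"
```

```text
the job is handed in; nothing more can be done
None
```

The job is handed in: all three rings lie flat inside the tray, by the final camera check about 39, 71 and 101 mm past the mouth; the bystanders and look-alikes appear undisturbed, and it took about 14 s of the 72 s allowed.

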